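# Scrub the clamped tumbler, then hold its clamp open

## Task

Take the brush from its white holder and scrub inside the green tumbler clamped in the washing stand: down to the bottom, up to about mid-height and down to the bottom again; then stand the brush back in its holder and let go. Then pull the stand's red spring-return clamp handle out until its red index arm lines up with the yellow marker, so that the tumbler can be lifted out, and finish while holding it there with the gripper: it springs back if released. The tumbler must stay standing in its place on the stand, and the other things on the worktop are left alone.

Things in the scene. Friction and masses are not known exactly. Their poses are not given: they have to be found in the camera images.
- stand: Grey washing stand fixed to the worktop: base plate 270 x 150 mm, 12 mm thick. Origin at the worktop under the middle of the tumbler's seat; x points from the clamp handle to the tumbler, plate from x = -210 to +60 mm. Behind the seat two steel posts, tops at 72 mm. The clamp is pulled along the stand's -x. Within 80 mm of the handle nothing else is higher than 44 mm.
- tumbler: Loose green plastic tumbler, straight round wall, 74 mm outside and 66 mm inside diameter, 105 mm tall, inner floor 6 mm above its underside, about 0.2 kg. Origin at the centre of its underside, z up. It stands on the stand's 12 mm base plate and is squeezed between the two rear posts and the clamp's jaw with about 5 N.
- clamp: Spring clamp: red handle bar, steel rod, black jaw. Axes as the stand's; slides along x only, up to 50 mm out (-x); rests about 4 mm out, against the tumbler. The spring pulls it back: about 5 N at rest, rising 150 N/m to 12 N. Origin in the middle of the bar, 52 mm above the worktop. The bar is 16 mm thick along x and 54 mm along y.
- handle_top (a point): Middle of the red handle bar's top, 88 mm above the worktop, straight above the clamp's origin. Pinch the bar here from above across its 16 mm thickness (fingers closing along the stand's x); the bar is free on both sides down to 44 mm above the worktop.
- index (a point): Tip of the clamp's red index arm (8 mm square), 30 mm above the worktop; moves with the clamp: always 22 mm along x and 47 mm along y from the handle's origin, in the stand's axes. It points at the marker's track along the stand's +y edge.
- mark (a point): Yellow marker block 8 x 20 x 20 mm on a steel track beside the index arm; this point lies 28 mm above the worktop on its face towards the clamp. It stands 15 to 31 mm to the -x side of the resting index, different each time, and stays put. Axes as the stand's. The index lines up when both have the same position along the stand's x.
- brush: Loose bottle brush, 195 mm long, round, about 0.08 kg, standing upright in its holder. Origin at the centre of its flat lower end, z to its top. Striped blue and white rigid bristle head (31 mm diameter) from 0 to 75 mm, steel shaft (10 mm) to 110 mm, wooden handle (20 mm diameter) from 110 to 195 mm: pinch it from above, for instance at 160 mm.
- holder: White ceramic brush holder fixed to the worktop: round, 65 mm tall, 54 mm outside and 44 mm inside diameter at the rim, its inner floor 8 mm above the worktop. Origin at the centre of its underside.
- soap: Loose yellow soap bottle, 60 mm diameter, 150 mm tall; origin at the centre of its underside. Leave alone.
- mug: Loose black mug, 80 mm diameter, 90 mm tall; origin at the centre of its underside. Leave alone.
- jar: Loose amber jar, 70 mm diameter, 100 mm tall; origin at the centre of its underside. Leave alone.
- bowl: Loose white bowl, 140 mm diameter, 50 mm tall; origin at the centre of its underside. Leave alone.
- mill: Loose dark wooden pepper mill, 52 mm diameter, 125 mm tall; origin at the centre of its underside. Leave alone.
- plate: Loose white plate, 200 mm diameter, 20 mm tall; origin at the centre of its underside. Leave alone.
Things that resemble listed ones, but are neither listed nor needed, are in the scene too. There is more than one size of the brush; the one meant has the size given above. Of the things that look like the tumbler, the smaller one is meant.

How it is judged:
By the outcome, as a careful person would: the job done as asked, in the order asked, and still so for the second after the job is handed in, while the arm keeps its last pose, push and grip.
It also fails if it takes over 61 s, if anything falls off the work surface, if the arm or the gripper's body presses on something with over 40 N, if the wrist force passes 120 N, or if a joint passes its speed limit or range.

## Robot

A 6-joint arm with a two-finger parallel gripper is mounted at the origin on the work surface. World frame = base frame: x ahead of the robot, y to its left, z up, the work surface at z = 0. Lengths are in m, angles in degrees, forces in N, time in s.
With the tool pointing down it reaches from about 0.4 to 0.825 m from the base axis. Payload 7 kg.
Tool frame: the origin (TCP) lies midway between the tips of the shut fingers; the grasp point (between the pads) lies r.grip_depth behind it (r.grip_depth is the distance from the TCP to the grasp point, in m); z points along the fingers, y is the line along which they close (so a half turn about z gives the same grasp; the last joint's range is limited). The gripper opens to 88 mm and grips with 3 to 60 N. Pads are 19 mm wide; open, the fingers measure 130 mm over their backs; the gripper's body (78 mm by 193 mm) begins 47 mm behind the grasp point.
Start: joints at [83.887, 20.546, 0.682, 0, -70.136, -16.507], TCP at [0.26, 0.623, 0.227] pointing down, gripper open.
Joint ranges: [-176.03, 176.03], [-82.01, 121.73], [-58.28, 71.71], [-173.87, 95.51], [-174.79, -0.11], [-173.66, 173.66]. Speed limits (degrees/s): [136.94, 136.94, 172.46, 180, 180, 180].

## Interface

Orientations are given as [roll, pitch, yaw] about the fixed x, y, z axes, in that order (R = Rz(yaw) Ry(pitch) Rx(roll)).
In Python, from plant import r gives the robot as it stands.
- The arm moves only by the tool advance, called after "Call:" in YAML: its name, and indented under it one key for each argument. Schema: {"type":"object","properties":{"rows":{"type":"array","items":{"type":"object","properties":{"sx":{"type":"number"},"sy":{"type":"number"},"sz":{"type":"number"},"ax":{"type":"number"},"ay":{"type":"number"},"az":{"type":"number"}},"additionalProperties":false},"minItems":1,"maxItems":12},"jaw":{"type":"number"},"squeeze":{"type":"number"},"only":{"type":"string"},"quiet":{"type":"boolean"},"lines":{"type":"string"}},"required":["rows"],"additionalProperties":false}. rows is a list of rows, 1 to 12 of them, each an object with the fields sx, sy, sz (the shift in m), ax, ay, az (a rotation vector in degrees); a field left out counts as zero; each row is the pose to reach, as a shift and turn from the pose commanded when the call began, along the tool's axes at that moment; what a row does not reach only later rows make up. A row lasts 1/12 s, in which the tool goes at most 0.0417 m and 7.16 degrees, less where a joint would pass 70% of its speed; a pose out of reach is approached as far as the arm can. jaw is the finger opening in m, set as the call begins (left out keeps the last). The fingers move at their own pace and stop on an object; squeeze is the grip in N (left out, the last holds). Time passes only in rows, so rows that do not move let the fingers close. The tool returns the time, the measured TCP pose, the force, the opening and the grip force at its end. only (a regular expression) keeps the lines of the reply that match it, lines (a string "A,B") keeps lines A to B, and quiet returns only ok. Input that does not fit is refused with a message, and nothing moves.
- r.get_state(): the state, without advancing time (a new reading comes with each control period).
- r.capture(name): name is "side" or "top" or "wrist"; returns a dict with "frame" (420x560x3 uint8, red, green, blue), "z_map" (420x560 float32, m along the optical axis (not along the pixel's ray), 0 where there is no reading), "fx", "fy", "cx", "cy" (pixels), "cam_to_world" (4x4, takes a point from camera to world coordinates). Camera axes: x right, y down, z forward; pixel columns grow to the right and rows downward; lengths in m; the calibration is good to about 2 mm. A picture is of the moment at which its call begins.
- r.close_job(): hands the job in; it is judged then, once.
The state is a dict: "time_s": time; "joints": joint angles; "qd": joint speeds; "joint_torque": joint torques, N m; "tcp_pos": TCP position; "eef_rot": TCP orientation; "contact_force": force on the tool from outside, world axes, zero at the start; "moment": the same for the moment, N m; "gripper_width": finger opening in m; "gripper_force": force on a finger pad.
Only numpy, scipy, OpenCV 4.12 (cv2) and the standard library are available. Lean on these libraries where they do the work, as an engineer would, in place of code of your own. Each camera call takes 0.05 s, during which the arm holds its last target. There are 200 camera calls.

## Working session

There is one attempt and no reset: what is moved stays moved. The work goes in short steps, Python scripts to look and compute and a tool call to move; the robot and the scene stay as the last step left them, time stands still between calls to the robot, and variables do not carry over. Pictures are saved under pics/ and viewed, at most 10 in all, crops included, and the job is handed in when it is done.

```bash
ls; mkdir -p pics; cat > h.py <<'E'
import numpy as np,cv2
from plant import r
from scipy.spatial.transform import Rotation as R
def cap(n,f=None):
    c=r.capture(n)
    if f: cv2.imwrite(f,c["frame"][:,:,::-1]); np.savez(f[:-4]+'.npz',**c)
    return c
def world(c):
    z=np.asarray(c["z_map"]); v,u=np.mgrid[:z.shape[0],:z.shape[1]]
    p=np.stack([(u-c["cx"])/c["fx"]*z,(v-c["cy"])/c["fy"]*z,z,np.ones_like(z)],-1)
    w=(p@np.asarray(c["cam_to_world"]).T)[...,:3]; w[z==0]=np.nan
    return w
E
python3 - <<'E'
from h import *
cap("top","pics/top.png");cap("side","pics/side.png")
print(r.get_state(),r.grip_depth)
E
```

```text
pics
{'time_s': 0.1, 'joints': array([ 8.38870599e+01,  2.05877295e+01,  6.40997873e-01, -1.73871495e-02,
       -7.01354760e+01, -1.65068863e+01]), 'qd': array([ 0.01050289, -0.09901113,  0.0720133 ,  0.04409779, -0.07455442,
        0.09982253]), 'joint_torque': array([-2.48065655e-03, -5.84165955e+01,  2.93752116e+01,  7.01548308e+00,
        1.02076528e-02, -4.11791859e-05]), 'tcp_pos': array([0.25947618, 0.62268316, 0.22572798]), 'eef_rot': array([ 1.79916536e+02, -7.68746136e-03, -2.26257406e+01]), 'contact_force': array([0.66851594, 0.32163062, 0.69813136]), 'moment': array([ 0.0188606 ,  0.00603749, -0.00954095]), 'gripper_force': 0.0, 'gripper_width': 0.08754020155482518} 0.0188
```

View pics/top.png

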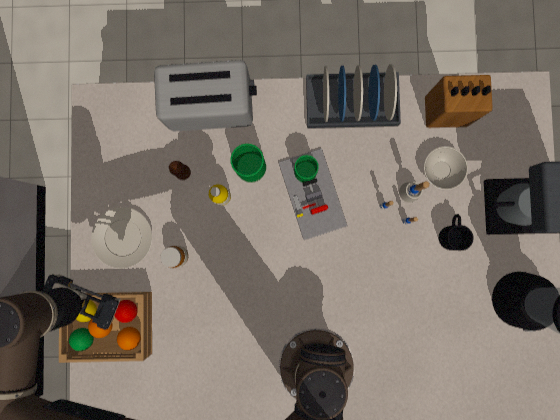

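View pics/side.png

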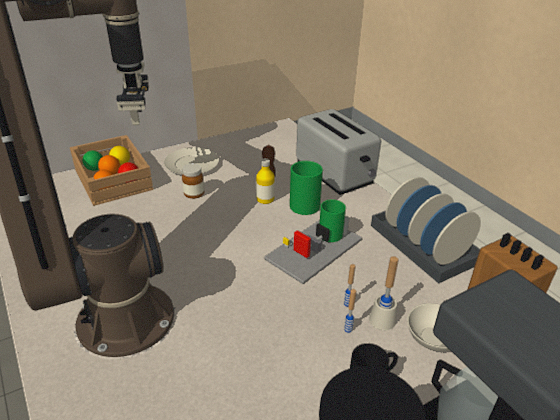

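The top view shows the stand (~(312,193)), the small tumbler (306,168), red handle (318,209), yellow marker (299,214), and the brush in its holder (~(418,188)). Two smaller brushes stand at (385,205) and (408,220).

```bash
python3 - <<'E'
from h import *
c=dict(np.load("pics/top.npz"));w=world(c);f=c["frame"].astype(int);h=cv2.cvtColor(c["frame"],cv2.COLOR_RGB2HSV)
def box(u0,u1,v0,v1):
    m=np.zeros(w.shape[:2],bool);m[v0:v1,u0:u1]=1;return m&np.isfinite(w[...,2])
z=w[...,2]
def rep(n,m):
    q=w[m];print(n,len(q),q.mean(0).round(4),q.min(0).round(4),q.max(0).round(4))
    return q
def circ(q):
    A=np.c_[2*q[:,:2],np.ones(len(q))];s=np.linalg.lstsq(A,(q[:,:2]**2).sum(1),rcond=None)[0];return s[:2].round(4),np.sqrt(s[2]+s[:2]@s[:2]).round(4)
b=box(285,330,145,185)
q=rep("tumrim",b&(z>.11));print(circ(q))
b=box(400,435,172,202)
rep("brushtop",b&(z>.19));q=rep("holderrim",b&(z>.055)&(z<.075));print(circ(q))
b=box(280,350,145,240)
q=w[b&(z>.005)&(z<.02)];rr=cv2.minAreaRect((q[:,:2]*1000).astype(np.float32));print("plate",len(q),rr,np.median(q[:,2]))
red=((h[...,0]<6)|(h[...,0]>174))&(h[...,1]>150)&(h[...,2]>60)
rep("red top",box(300,335,195,220)&red&(z>.08))
rep("red low",box(285,335,195,220)&red&(z<.045)&(z>.02))
yel=(h[...,0]>22)&(h[...,0]<35)&(h[...,1]>150)
rep("yellow",box(285,335,195,225)&yel)
rep("yellow top",box(285,335,195,225)&yel&(z>.03))
def crop(c,u0,u1,v0,v1): return cv2.resize(c["frame"][v0:v1,u0:u1,::-1],(400,400*(v1-v0)//(u1-u0)),interpolation=cv2.INTER_CUBIC)
s=dict(np.load("pics/side.npz"))
cv2.imwrite("pics/crop.png",np.hstack([crop(c,275,355,145,245),cv2.resize(crop(s,260,370,190,285),(400,500))]))
w2=world(s);z2=w2[...,2];h2=cv2.cvtColor(s["frame"],cv2.COLOR_RGB2HSV)
m=np.zeros(z2.shape,bool);m[255:330,365:402]=1;m&=np.isfinite(z2)
w,z=w2,z2
rep("side brush",m&(z>.125)); q=rep("top",m&(z>.195))
q=w[m&(z>.05)&(z<.07)&(h2[...,1]<60)];print("holder",circ(q),len(q))
q=w[m&(z>.13)];print("handle",circ(q))
m=np.zeros(z2.shape,bool);m[195:245,315:350]=1
q=w[m&(z>.06)&(z<.114)&(h2[...,0]>45)&(h2[...,0]<85)];print("tum side",circ(q),q[:,2].max())
for zz in (.035,.045,.055): pass
E
```

```text
tumrim 108 [0.6304 0.0197 0.1175] [ 0.5922 -0.0154  0.1103] [0.6657 0.0555 0.1266]
(array([0.6288, 0.0213]), np.float64(0.0348))
brushtop 43 [ 0.5552 -0.3137  0.2026] [ 0.5459 -0.3269  0.1939] [ 0.5637 -0.3043  0.2094]
holderrim 118 [ 0.5527 -0.311   0.0647] [ 0.5266 -0.3837  0.0551] [ 0.5807 -0.288   0.0749]
(array([ 0.5572, -0.3235]), np.float64(0.0274))
plate 3216 ((563.5929565429688, -8.357398986816406), (227.62498474121094, 310.14849853515625), 88.54074096679688) 0.012904977792066785
red top 88 [ 0.5008 -0.0158  0.0882] [ 0.4885 -0.0413  0.0802] [0.5127 0.0089 0.0966]
red low 28 [0.5162 0.011  0.0352] [ 0.5089 -0.0097  0.0266] [0.5241 0.0318 0.0402]
yellow 17 [0.4869 0.0432 0.0351] [0.4828 0.0351 0.012 ] [0.4939 0.0518 0.0442]
yellow top 14 [0.4859 0.0433 0.0394] [0.4828 0.0357 0.0352] [0.4895 0.0518 0.0442]
side brush 250 [ 0.5527 -0.3235  0.1702] [ 0.5447 -0.3311  0.1253] [ 0.5667 -0.3103  0.2072]
top 59 [ 0.5551 -0.3217  0.2011] [ 0.5453 -0.3307  0.195 ] [ 0.5667 -0.3103  0.2072]
holder (array([ 0.5539, -0.3226]), np.float64(0.0235)) 242
handle (array([ 0.5555, -0.3206]), np.float64(0.0079))
tum side (array([0.6273, 0.0368]), np.float64(0.0449)) 0.11399657783822537
```

View pics/crop.png

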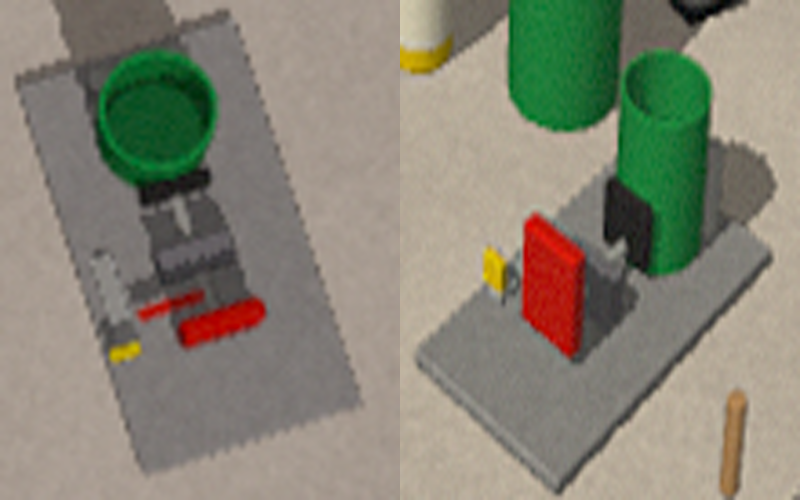

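```bash
cat >> h.py <<'E'
def go(x,y,z,yaw=None):
    s=r.get_state();M=R.from_euler('xyz',s["eef_rot"],degrees=True)
    T=R.from_euler('xyz',[180,0,s["eef_rot"][2] if yaw is None else yaw],degrees=True)
    print("shift",M.inv().apply(np.array([x,y,z])-s["tcp_pos"]).round(4),"rot",(M.inv()*T).as_rotvec(degrees=True).round(2))
E
python3 - <<'E'
from h import *
go(.42,.15,.37,-73);
c=dict(np.load("pics/top.npz"));z=world(c)
for n,(a,b,d,e) in dict(sb1=(375,398,195,212),sb2=(400,420,212,228),big=(228,270,140,185)).items():
    q=z[d:e,a:b].reshape(-1,3);q=q[q[:,2]>.05];print(n,q.mean(0).round(3),q.max(0).round(3))
E
```

```text
shift [ 0.33    0.3748 -0.1437] rot [ 7.000e-02 -4.000e-02  5.037e+01]
sb1 [ 0.51  -0.226  0.102] [ 0.517 -0.221  0.143]
sb2 [ 0.46  -0.296  0.102] [ 0.467 -0.288  0.141]
big [0.653 0.202 0.114] [0.699 0.251 0.154]
```

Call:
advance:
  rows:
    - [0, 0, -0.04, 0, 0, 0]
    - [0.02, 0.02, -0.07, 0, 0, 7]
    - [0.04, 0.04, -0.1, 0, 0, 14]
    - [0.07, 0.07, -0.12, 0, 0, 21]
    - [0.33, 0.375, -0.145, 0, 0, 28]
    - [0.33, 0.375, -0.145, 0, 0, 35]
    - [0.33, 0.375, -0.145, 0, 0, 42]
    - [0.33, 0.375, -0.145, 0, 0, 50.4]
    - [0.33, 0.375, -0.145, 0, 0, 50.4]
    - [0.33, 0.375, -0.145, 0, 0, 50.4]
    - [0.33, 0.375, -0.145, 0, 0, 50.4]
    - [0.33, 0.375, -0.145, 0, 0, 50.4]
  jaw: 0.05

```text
refused: rows[0]: [0, 0, -0.04, 0, 0, 0] is not of type 'object' (schema: type "object"). Nothing was moved.
```

Wrong form. The message asks for a list of objects with named fields, so I'll send the same numbers that way.

Call:
advance:
  rows:
    - {"sz": -0.04}
    - {"sx": 0.02, "sy": 0.02, "sz": -0.07, "az": 7}
    - {"sx": 0.04, "sy": 0.04, "sz": -0.1, "az": 14}
    - {"sx": 0.07, "sy": 0.07, "sz": -0.12, "az": 21}
    - {"sx": 0.33, "sy": 0.375, "sz": -0.145, "az": 28}
    - {"sx": 0.33, "sy": 0.375, "sz": -0.145, "az": 35}
    - {"sx": 0.33, "sy": 0.375, "sz": -0.145, "az": 42}
    - {"sx": 0.33, "sy": 0.375, "sz": -0.145, "az": 50.4}
    - {"sx": 0.33, "sy": 0.375, "sz": -0.145, "az": 50.4}
    - {"sx": 0.33, "sy": 0.375, "sz": -0.145, "az": 50.4}
    - {"sx": 0.33, "sy": 0.375, "sz": -0.145, "az": 50.4}
    - {"sx": 0.33, "sy": 0.375, "sz": -0.145, "az": 50.4}
  jaw: 0.05

```text
time_s: 1.1
tcp_pos: [0.3974, 0.2173, 0.3668]
eef_rot: [-180.0, 0.0, -73.0]
contact_force: [1.1, -0.1, 0.7]
gripper_width: 0.05
gripper_force: 0.0
```

```bash
python3 -c "
from h import *
print(r.get_state()['joints'])
go(.54,-.31,.36,-73)"
```

```text
[ 5.37093382e+01 -4.79087217e+00 -1.14087699e+01 -9.91893839e-03
 -8.33657658e+01 -3.66970381e+01]
shift [0.5459 0.0179 0.0066] rot [-0.01  0.02  0.01]
```

Call:
advance:
  rows:
    - {"sx": 0.546, "sy": 0.018, "sz": 0.006}
    - {"sx": 0.546, "sy": 0.018, "sz": 0.006}
    - {"sx": 0.546, "sy": 0.018, "sz": 0.006}
    - {"sx": 0.546, "sy": 0.018, "sz": 0.006}
    - {"sx": 0.546, "sy": 0.018, "sz": 0.006}
    - {"sx": 0.546, "sy": 0.018, "sz": 0.006}
    - {"sx": 0.546, "sy": 0.018, "sz": 0.006}
    - {"sx": 0.546, "sy": 0.018, "sz": 0.006}
    - {"sx": 0.546, "sy": 0.018, "sz": 0.006}
    - {"sx": 0.546, "sy": 0.018, "sz": 0.006}
    - {"sx": 0.546, "sy": 0.018, "sz": 0.006}
    - {"sx": 0.546, "sy": 0.018, "sz": 0.006}

```text
time_s: 2.1
tcp_pos: [0.5277, -0.2656, 0.3608]
eef_rot: [180.0, 0.0, -73.0]
contact_force: [1.0, 1.1, 0.5]
gripper_width: 0.0501
gripper_force: 0.0
```

Call:
advance:
  rows:
    - {"sx": 0.15}
    - {"sx": 0.15}
    - {"sx": 0.15}
    - {}
  quiet: true

```text
ok
```

```bash
python3 -c "
from h import *
cap('wrist','pics/w1.png')
print(r.get_state()['joints'],r.get_state()['tcp_pos'])
go(.555,-.322,.149,-73)"
```

```text
[-14.92097156  16.10413743   9.99676167  -0.17506874 -85.02061303
  31.39003746] [ 0.55033272 -0.3439489   0.34892061]
shift [-0.0172 -0.0137  0.2   ] rot [ 0.87  0.74 -0.55]
```

Call:
advance:
  rows:
    - {}
    - {}
    - {}

```text
time_s: 2.73
tcp_pos: [0.5523, -0.3431, 0.3617]
eef_rot: [-180.0, -0.0, -73.0]
contact_force: [-0.3, -0.4, 1.0]
gripper_width: 0.05
gripper_force: 0.0
```

```bash
python3 -c "
from h import *
cap('wrist','pics/w2.png')
go(.555,-.322,.149,-73)"
```

```text
shift [-0.0195 -0.0084  0.2132] rot [-0.08 -0.06  0.01]
```

View pics/w2.png

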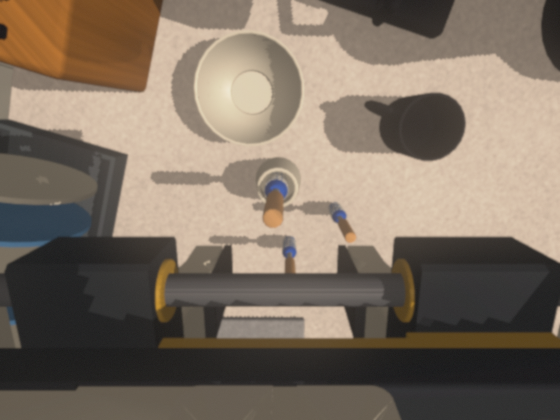

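The wrist view shows the holder rim (278,182) with the brush top at (273,217). The small brushes are at (291,258) and (348,236), and the bowl is at (249,88).

```bash
python3 - <<'E'
from h import *
c=dict(np.load("pics/w2.npz"));w=world(c)
q=w[185:232,258:292].reshape(-1,3)
t=q[q[:,2]>.198];print("top",len(t),np.median(t,0).round(4),t.min(0).round(4),t.max(0).round(4))
q=w[150:215,250:310].reshape(-1,3)
t=q[(q[:,2]>.058)&(q[:,2]<.072)];print("rim",len(t),t.min(0).round(4),t.max(0).round(4))
q=w[185:232,258:292].reshape(-1,3)
for a,b in((.12,.15),(.15,.18)):
  t=q[(q[:,2]>a)&(q[:,2]<b)];print(len(t),t.min(0).round(4),t.max(0).round(4))
E
```

```text
top 339 [ 0.5552 -0.3183  0.2033] [ 0.5456 -0.3273  0.1982] [ 0.5644 -0.3083  0.2056]
rim 455 [ 0.5271 -0.3463  0.0582] [ 0.5811 -0.2957  0.0719]
91 [ 0.5464 -0.3274  0.1223] [ 0.5647 -0.3179  0.1495]
120 [ 0.5451 -0.3271  0.1504] [ 0.5647 -0.3172  0.1798]
```

Call:
advance:
  rows:
    - {"sx": -0.023, "sy": -0.0095, "sz": 0.02}
    - {"sx": -0.023, "sy": -0.0095, "sz": 0.06}
    - {"sx": -0.023, "sy": -0.0095, "sz": 0.1}
    - {"sx": -0.023, "sy": -0.0095, "sz": 0.13}
    - {"sx": -0.023, "sy": -0.0095, "sz": 0.16}
    - {"sx": -0.023, "sy": -0.0095, "sz": 0.18}
    - {"sx": -0.023, "sy": -0.0095, "sz": 0.2}
    - {"sx": -0.023, "sy": -0.0095, "sz": 0.213}
    - {"sx": -0.023, "sy": -0.0095, "sz": 0.213}
    - {"sx": -0.023, "sy": -0.0095, "sz": 0.213}

```text
time_s: 3.62
tcp_pos: [0.5547, -0.3181, 0.149]
eef_rot: [-180.0, -0.0, -73.0]
contact_force: [-0.2, 0.1, 1.4]
gripper_width: 0.0502
gripper_force: 0.0
```

Call:
advance:
  rows:
    - {}
    - {}
    - {}
    - {}
    - {}
    - {}
  jaw: 0
  squeeze: 25

```text
time_s: 4.12
tcp_pos: [0.5547, -0.3184, 0.1486]
eef_rot: [-180.0, -0.0, -73.0]
contact_force: [0.9, 1.0, 1.5]
gripper_width: 0.0197
gripper_force: 25.0
```

Call:
advance:
  rows:
    - {"sz": -0.015}
    - {"sz": -0.04}
    - {"sz": -0.07}
    - {"sz": -0.1}
    - {"sz": -0.13}
    - {"sz": -0.15}
    - {"sz": -0.165}
    - {"sz": -0.17}
    - {"sz": -0.17}

```text
time_s: 4.87
tcp_pos: [0.5549, -0.3184, 0.3193]
eef_rot: [-179.9, -0.1, -73.0]
contact_force: [-0.0, 0.7, -1.5]
gripper_width: 0.0196
gripper_force: 25.0
```

```bash
python3 -c "
from h import *
go(.6,-.07,.315,-73)"
```

```text
shift [-0.2244 -0.1157  0.0043] rot [-0.11 -0.06 -0.02]
```

Call:
advance:
  rows:
    - {"sx": -0.03, "sy": -0.015}
    - {"sx": -0.06, "sy": -0.03}
    - {"sx": -0.09, "sy": -0.045}
    - {"sx": -0.12, "sy": -0.06}
    - {"sx": -0.15, "sy": -0.075}
    - {"sx": -0.18, "sy": -0.09}
    - {"sx": -0.21, "sy": -0.107}
    - {"sx": -0.225, "sy": -0.116}
    - {"sx": -0.225, "sy": -0.116}
    - {"sx": -0.225, "sy": -0.116}

```text
time_s: 5.7
tcp_pos: [0.5993, -0.068, 0.3163]
eef_rot: [179.8, 0.0, -72.9]
contact_force: [0.5, -0.9, -1.4]
gripper_width: 0.0193
gripper_force: 25.0
```

```bash
python3 -c "
from h import *
cap('wrist','pics/w3.png')
go(.629,.02,.315,-73)"
```

```text
shift [-0.0763 -0.0545  0.0015] rot [0.14 0.03 0.03]
```

View pics/w3.png

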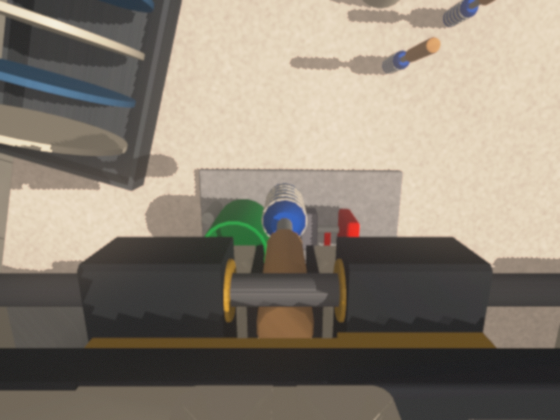

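```bash
cat > fit.py <<'E'
from h import *
from scipy.optimize import least_squares
def fit(f,zlo,zhi,Rr,box):
    c=dict(np.load(f)) if isinstance(f,str) else f
    w=world(c);h=cv2.cvtColor(c["frame"],cv2.COLOR_RGB2HSV)
    m=np.zeros(h.shape[:2],bool);u0,u1,v0,v1=box;m[v0:v1,u0:u1]=1
    m&=(h[...,0]>45)&(h[...,0]<85)&(h[...,1]>100)&(w[...,2]>zlo)&(w[...,2]<zhi)
    q=w[m][:,:2];s=least_squares(lambda p:np.hypot(*(q-p).T)-Rr,[.629,.02],loss="soft_l1",f_scale=.002)
    return len(q),s.x.round(4),np.abs(s.fun).mean().round(4),w[m][:,2].mean().round(3)
E
python3 - <<'E'
from fit import *
print("wrist rim",fit("pics/w3.npz",.113,.121,.035,(190,280,190,240)))
print("wrist wall",fit("pics/w3.npz",.03,.11,.037,(190,235,190,240)))
print("side wall",fit("pics/side.npz",.05,.11,.037,(315,350,208,245)))
print("top rim",fit("pics/top.npz",.113,.121,.035,(285,330,145,185)))
E
```

```text
wrist rim (300, array([0.6275, 0.0192]), np.float64(0.0011), np.float64(0.117))
wrist wall (80, array([0.624 , 0.0178]), np.float64(0.0005), np.float64(0.077))
side wall (459, array([0.63  , 0.0181]), np.float64(0.0023), np.float64(0.082))
top rim (79, array([0.629 , 0.0215]), np.float64(0.0012), np.float64(0.117))
```

Call:
advance:
  rows:
    - {"sx": -0.025, "sy": -0.018}
    - {"sx": -0.05, "sy": -0.035}
    - {"sx": -0.07, "sy": -0.049}
    - {"sx": -0.0745, "sy": -0.0527}
    - {"sx": -0.0745, "sy": -0.0527}
    - {"sx": -0.0745, "sy": -0.0527}
    - {"sx": -0.0745, "sy": -0.0527}

```text
time_s: 6.33
tcp_pos: [0.628, 0.016, 0.3179]
eef_rot: [180.0, -0.0, -73.1]
contact_force: [0.0, -0.6, -1.3]
gripper_width: 0.0193
gripper_force: 25.0
```

```bash
python3 -c "
from h import *
cap('side','pics/s2.png')
s=cv2.imread('pics/s2.png')[110:260,260:410];cv2.imwrite('pics/s2c.png',cv2.resize(s,(600,600)))
go(.628,.0185,.160,-73)"
```

```text
shift [-0.0024 -0.0008  0.1581] rot [ 0.02 -0.01 -0.1 ]
```

View pics/s2c.png

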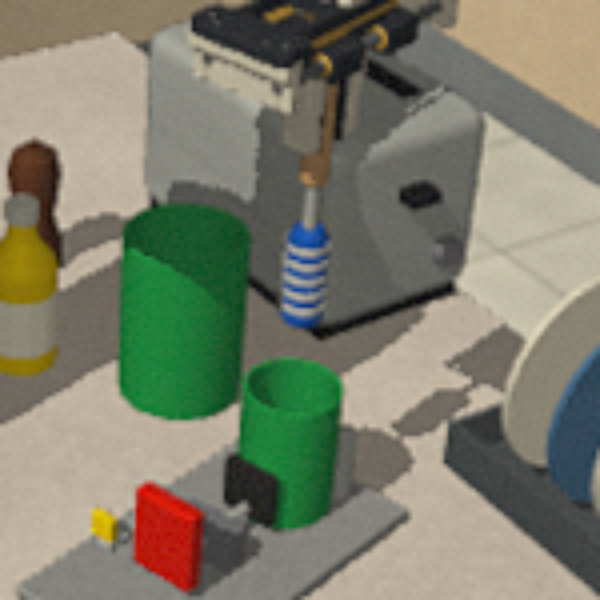

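The brush hangs above the tumbler at about (305,270), with the tumbler rim at (293,390). The brush seems to lean a little, so I'll measure that.

```bash
python3 - <<'E'
from fit import *
c=dict(np.load("pics/s2.npz"));w=world(c);q=w[110:200,325:348].reshape(-1,3)
q=q[(abs(q[:,0]-.62)<.05)&(abs(q[:,1]-.016)<.05)&(q[:,2]>.16)]
for a,b,Rr in((.18,.2,.0155),(.2,.22,.0155),(.22,.24,.0155),(.265,.285,.005),(.289,.30,.01)):
    t=q[(q[:,2]>a)&(q[:,2]<b)]
    if len(t)<5: print(a,len(t));continue
    s=least_squares(lambda p:np.hypot(*(t[:,:2]-p).T)-Rr,[.63,.016],loss="soft_l1",f_scale=.002)
    print(a,len(t),s.x.round(4),np.abs(s.fun).mean().round(4))
print(q[:,2].min())
E
```

```text
0.18 58 [0.6292 0.0157] 0.0014
0.2 72 [0.6293 0.0156] 0.0014
0.22 65 [0.6294 0.0159] 0.0015
0.265 22 [0.6291 0.0132] 0.0015
0.289 29 [0.6291 0.0157] 0.0017
0.17543796499990139
```

Call:
advance:
  rows:
    - {"sx": -0.002, "sy": -0.0012, "sz": 0.02}
    - {"sx": -0.002, "sy": -0.0012, "sz": 0.045}
    - {"sx": -0.002, "sy": -0.0012, "sz": 0.07}
    - {"sx": -0.002, "sy": -0.0012, "sz": 0.09}
    - {"sx": -0.002, "sy": -0.0012, "sz": 0.11}
    - {"sx": -0.002, "sy": -0.0012, "sz": 0.13}
    - {"sx": -0.002, "sy": -0.0012, "sz": 0.145}
    - {"sx": -0.002, "sy": -0.0012, "sz": 0.154}
    - {"sx": -0.002, "sy": -0.0012, "sz": 0.154}
    - {"sx": -0.002, "sy": -0.0012, "sz": 0.154}

```text
time_s: 7.22
tcp_pos: [0.629, 0.019, 0.1645]
eef_rot: [180.0, -0.0, -73.1]
contact_force: [0.0, 0.8, -0.3]
gripper_width: 0.0195
gripper_force: 25.0
```

Call:
advance:
  rows:
    - {"sz": 0.002}
    - {"sz": 0.003}
    - {"sz": 0.0035}
    - {"sz": 0.004}

```text
time_s: 7.55
tcp_pos: [0.6292, 0.0198, 0.1608]
eef_rot: [-179.9, 0.0, -73.0]
contact_force: [-0.3, 0.5, -0.8]
gripper_width: 0.0197
gripper_force: 25.0
```

Call:
advance:
  rows:
    - {"sz": 0.001}
    - {"sz": 0.0015}
    - {"sz": 0.0015}

```text
time_s: 7.8
tcp_pos: [0.629, 0.0197, 0.1587]
eef_rot: [-180.0, -0.0, -73.0]
contact_force: [-0.5, 0.1, -0.6]
gripper_width: 0.02
gripper_force: 25.0
```

Call:
advance:
  rows:
    - {"sz": 0.001}
    - {"sz": 0.001}
    - {"sz": 0.001}

```text
time_s: 8.05
tcp_pos: [0.6293, 0.0197, 0.1586]
eef_rot: [-179.9, -0.0, -73.0]
contact_force: [-0.6, 0.5, 5.2]
gripper_width: 0.0196
gripper_force: 25.0
```

Call:
advance:
  rows:
    - {"sz": -0.015}
    - {"sz": -0.032}
    - {"sz": -0.044}
    - {"sz": -0.048}
    - {"sz": -0.048}
    - {"sz": -0.048}

```text
time_s: 8.55
tcp_pos: [0.6286, 0.0198, 0.2051]
eef_rot: [180.0, 0.0, -73.0]
contact_force: [0.0, -0.2, -1.0]
gripper_width: 0.0196
gripper_force: 25.0
```

Call:
advance:
  rows:
    - {"sz": 0.015}
    - {"sz": 0.032}
    - {"sz": 0.043}
    - {"sz": 0.046}
    - {"sz": 0.047}
    - {"sz": 0.048}
    - {"sz": 0.048}
    - {"sz": 0.048}

```text
time_s: 9.22
tcp_pos: [0.6285, 0.0194, 0.1582]
eef_rot: [179.9, -0.0, -73.0]
contact_force: [-3.8, 0.7, 8.6]
gripper_width: 0.0194
gripper_force: 25.0
```

Both bottom contacts felt. Next I lift the brush out.

Call:
advance:
  rows:
    - {"sz": -0.01}
    - {"sz": -0.03}
    - {"sz": -0.06}
    - {"sz": -0.09}
    - {"sz": -0.12}
    - {"sz": -0.145}
    - {"sz": -0.155}
    - {"sz": -0.16}
    - {"sz": -0.16}

```text
time_s: 9.97
tcp_pos: [0.629, 0.0198, 0.318]
eef_rot: [-180.0, 0.0, -73.0]
contact_force: [0.4, -0.4, -2.2]
gripper_width: 0.0195
gripper_force: 25.0
```

```bash
python3 -c "
from h import *
cap('side','pics/s3.png')
from fit import *
print(fit('pics/s3.npz',.05,.11,.037,(315,350,208,245)))
go(.5547,-.318,.315,-73)"
```

```text
(457, array([0.6297, 0.0176]), np.float64(0.0023), np.float64(0.082))
shift [0.3015 0.1693 0.0017] rot [ 0.06  0.03 -0.02]
```

Call:
advance:
  rows:
    - {"sx": 0.03, "sy": 0.017}
    - {"sx": 0.06, "sy": 0.034}
    - {"sx": 0.095, "sy": 0.053}
    - {"sx": 0.13, "sy": 0.073}
    - {"sx": 0.165, "sy": 0.093}
    - {"sx": 0.2, "sy": 0.112}
    - {"sx": 0.235, "sy": 0.132}
    - {"sx": 0.265, "sy": 0.149}
    - {"sx": 0.285, "sy": 0.16}
    - {"sx": 0.297, "sy": 0.167}
    - {"sx": 0.3015, "sy": 0.1693}
    - {"sx": 0.3015, "sy": 0.1693}

```text
time_s: 11.02
tcp_pos: [0.5545, -0.3187, 0.316]
eef_rot: [179.9, 0.1, -73.1]
contact_force: [-0.4, 0.4, -0.6]
gripper_width: 0.0195
gripper_force: 25.0
```

Call:
advance:
  rows:
    - {}
    - {}
    - {}

```text
time_s: 11.27
tcp_pos: [0.5555, -0.3169, 0.3176]
eef_rot: [-180.0, 0.0, -72.9]
contact_force: [0.2, 0.3, -0.9]
gripper_width: 0.0198
gripper_force: 25.0
```

```bash
python3 - <<'E'
from fit import *
c=cap('side','pics/s4.png');w=world(c).reshape(-1,3)
q=w[(abs(w[:,0]-.555)<.05)&(abs(w[:,1]+.318)<.05)&(w[:,2]>.04)]
for a,b,Rr in((.055,.065,.027),(.18,.2,.0155),(.2,.22,.0155),(.22,.24,.0155),(.265,.285,.005),(.289,.30,.01)):
    t=q[(q[:,2]>a)&(q[:,2]<b)]
    s=least_squares(lambda p:np.hypot(*(t[:,:2]-p).T)-Rr,[.556,-.32],loss="soft_l1",f_scale=.002)
    print(a,len(t),s.x.round(4),np.abs(s.fun).mean().round(4))
print(q[q[:,2]>.1][:,2].min())
go(.5547,-.318,.15,-73)
E
```

```text
0.055 151 [ 0.555  -0.3219] 0.0023
0.18 86 [ 0.5566 -0.3172] 0.0011
0.2 99 [ 0.5568 -0.3174] 0.0012
0.22 90 [ 0.5568 -0.3174] 0.0012
0.265 34 [ 0.5559 -0.3176] 0.0013
0.289 30 [ 0.5562 -0.3181] 0.0009
0.1771946566896253
shift [0.0007 0.0011 0.1678] rot [-0.02  0.    0.06]
```

Call:
advance:
  rows:
    - {"sx": 0.0015, "sy": 0.0015, "sz": 0.02}
    - {"sx": 0.0015, "sy": 0.0015, "sz": 0.045}
    - {"sx": 0.0015, "sy": 0.0015, "sz": 0.075}
    - {"sx": 0.0015, "sy": 0.0015, "sz": 0.09}
    - {"sx": 0.0015, "sy": 0.0015, "sz": 0.1}
    - {"sx": 0.0015, "sy": 0.0015, "sz": 0.12}
    - {"sx": 0.0015, "sy": 0.0015, "sz": 0.14}
    - {"sx": 0.0015, "sy": 0.0015, "sz": 0.155}
    - {"sx": 0.0015, "sy": 0.0015, "sz": 0.163}
    - {"sx": 0.0015, "sy": 0.0015, "sz": 0.166}
    - {"sx": 0.0015, "sy": 0.0015, "sz": 0.167}
    - {"sx": 0.0015, "sy": 0.0015, "sz": 0.167}

```text
time_s: 12.32
tcp_pos: [0.5548, -0.3201, 0.1516]
eef_rot: [-179.9, -0.1, -73.0]
contact_force: [0.6, -0.8, -0.8]
gripper_width: 0.0193
gripper_force: 25.0
```

Call:
advance:
  rows:
    - {"sz": 0.001}
    - {"sz": 0.002}
    - {"sz": 0.002}

```text
time_s: 12.57
tcp_pos: [0.5543, -0.32, 0.1492]
eef_rot: [-180.0, -0.0, -73.0]
contact_force: [1.0, -0.1, -0.6]
gripper_width: 0.0194
gripper_force: 25.0
```

Call:
advance:
  rows:
    - {"sz": 0.001}
    - {"sz": 0.001}
    - {"sz": 0.001}

```text
time_s: 12.82
tcp_pos: [0.5544, -0.3202, 0.1482]
eef_rot: [-180.0, -0.0, -73.0]
contact_force: [-0.3, 1.1, 1.9]
gripper_width: 0.0199
gripper_force: 25.0
```

Call:
advance:
  rows:
    - {"sz": 0.0005}
    - {"sz": 0.0005}

```text
time_s: 12.98
tcp_pos: [0.5545, -0.3203, 0.1482]
eef_rot: [-179.9, -0.1, -73.0]
contact_force: [0.1, 0.8, 5.0]
gripper_width: 0.0194
gripper_force: 25.0
```

Call:
advance:
  rows:
    - {"sz": -0.0005}
    - {"sz": -0.0005}
    - {"sz": -0.0005}
    - {"sz": -0.0005}
    - {"sz": -0.0005}
    - {"sz": -0.0005}
  jaw: 0.05

```text
time_s: 13.48
tcp_pos: [0.554, -0.32, 0.1475]
eef_rot: [180.0, 0.0, -73.0]
contact_force: [1.3, 0.4, -0.1]
gripper_width: 0.0488
gripper_force: 0.0
```

Call:
advance:
  rows:
    - {"sz": -0.015}
    - {"sz": -0.04}
    - {"sz": -0.08}
    - {"sz": -0.12}
    - {"sz": -0.15}
    - {"sz": -0.165}
    - {"sz": -0.165}
    - {"sz": -0.165}

```text
time_s: 14.15
tcp_pos: [0.5544, -0.32, 0.3136]
eef_rot: [-179.9, -0.0, -73.0]
contact_force: [-0.2, -0.0, -1.1]
gripper_width: 0.05
gripper_force: 0.0
```

```bash
python3 - <<'E'
from fit import *
c=cap('wrist','pics/w5.png');cap('side','pics/s5.png');w=world(c).reshape(-1,3)
q=w[(abs(w[:,0]-.555)<.03)&(abs(w[:,1]+.318)<.03)]
t=q[(q[:,2]>.19)&(q[:,2]<.215)];print(np.median(t,0),t.min(0),t.max(0))
go(.53,-.14,.315,-73)
E
```

```text
[ 0.55342587 -0.32107813  0.20308493] [ 0.5432218  -0.3294143   0.19010596] [ 0.56279673 -0.31020779  0.20567636]
shift [-0.1787 -0.0298 -0.0033] rot [ 0.07  0.07 -0.03]
```

Call:
advance:
  rows:
    - {"sx": -0.03}
    - {"sx": -0.07}
    - {"sx": -0.11}
    - {"sx": -0.15}
    - {"sx": -0.19}
    - {"sx": -0.23}
    - {"sx": -0.27}
    - {"sx": -0.31}
    - {"sx": -0.35, "sy": -0.01}
    - {"sx": -0.38, "sy": -0.02}
    - {"sx": -0.41, "sy": -0.04}
    - {"sx": -0.41, "sy": -0.04}

```text
time_s: 15.25
tcp_pos: [0.4731, 0.0881, 0.3112]
eef_rot: [179.9, 0.0, -72.8]
contact_force: [0.3, 0.6, 0.3]
gripper_width: 0.0499
gripper_force: 0.0
```

Call:
advance:
  rows:
    - {}
    - {}
    - {}

```text
time_s: 15.5
tcp_pos: [0.4722, 0.0831, 0.312]
eef_rot: [179.9, -0.0, -73.1]
contact_force: [0.0, -0.5, -0.8]
gripper_width: 0.0504
gripper_force: 0.0
```

```bash
python3 - <<'E'
from fit import *
c=cap('wrist','pics/w6.png')
go(.501,-.016,.3,-73)
E
```

```text
shift [0.103  0.0013 0.0123] rot [ 0.05 -0.01 -0.08]
```

View pics/w6.png

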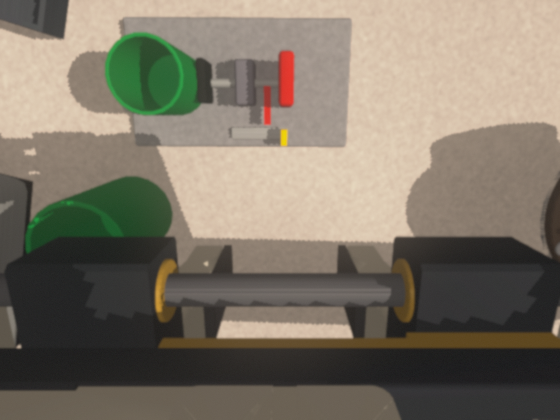

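The stand is clear here: bar at (287,78), index arm at x≈268 with its tip at (268,123), and marker at (284,137). The plate edges run level, so the stand's yaw is about 17°.

```bash
cat > meas.py <<'E'
from h import *
ex=np.array([np.cos(np.radians(17)),np.sin(np.radians(17))]);ey=np.array([-ex[1],ex[0]])
def ray(c,u,v,z):
    M=np.asarray(c["cam_to_world"]);d=M[:3,:3]@np.array([(u-c["cx"])/c["fx"],(v-c["cy"])/c["fy"],1]);o=M[:3,3]
    return (o+d*(z-o[2])/d[2])[:2]
def meas(c):
    w=world(c);z=w[...,2];h=cv2.cvtColor(c["frame"],cv2.COLOR_RGB2HSV)
    near=(abs(w[...,0]-.5)<.09)&(abs(w[...,1]-.01)<.09)
    red=((h[...,0]<6)|(h[...,0]>174))&(h[...,1]>150)&near
    yel=(h[...,0]>22)&(h[...,0]<35)&(h[...,1]>150)&near
    for n,m,zz in(("bar",red&(z>.080)&(z<.096),.088),("index",red&(z<.045)&(z>.02),.034),("mark",yel&(z>.03),.038)):
        v,u=np.nonzero(m)
        if len(u)<5: print(n,len(u));continue
        lo,hi=np.percentile(u,[3,97]);vl,vh=v.min(),v.max()
        p=ray(c,u.mean(),v.mean(),zz);q=np.median(w[m],0)
        print(n,len(u),"u",lo,hi,u.mean().round(2),"v",vl,vh,"ray",p.round(4),"stand",(p@ex).round(4),(p@ey).round(4),"cloud",q.round(4),(q[:2]@ex).round(4))
E
python3 - <<'E'
from meas import *
c=dict(np.load("pics/w6.npz"));meas(c)
M=c["cam_to_world"];print(M.round(3),c["fx"],c["cx"])
for u,v in((140,18),(335,18),(200,147),(345,147)): p=ray(c,u,v,.012);print(p.round(4),(p@ex).round(4),(p@ey).round(4))
im=c["frame"][35:155,195:315,::-1];cv2.imwrite("pics/w6c.png",cv2.resize(im,(600,600),interpolation=cv2.INTER_CUBIC))
E
```

```text
bar 763 u 279.0 293.0 285.87 v 51 105 ray [ 0.5001 -0.0189] stand 0.4727 -0.1642 cloud [ 0.5    -0.0191  0.0883] 0.4726
index 193 u 264.0 269.0 266.83 v 87 123 ray [0.5139 0.0118] stand 0.4949 -0.1389 cloud [0.514  0.0125 0.0347] 0.4952
mark 94 u 281.0 286.0 283.5 v 130 145 ray [0.4843 0.0414] stand 0.4752 -0.102 cloud [0.4842 0.0414 0.0387] 0.4752
[[-0.957 -0.281 -0.076  0.491]
 [-0.292  0.925  0.245  0.017]
 [ 0.002  0.256 -0.967  0.471]
 [ 0.     0.     0.     1.   ]] 354.45912086111395 284.4251899455996
[ 0.6844 -0.0393] 0.643 -0.2377
[ 0.4661 -0.106 ] 0.4147 -0.2377
[0.5825 0.0856] 0.5821 -0.0884
[0.405  0.0315] 0.3966 -0.0883
```

View pics/w6c.png

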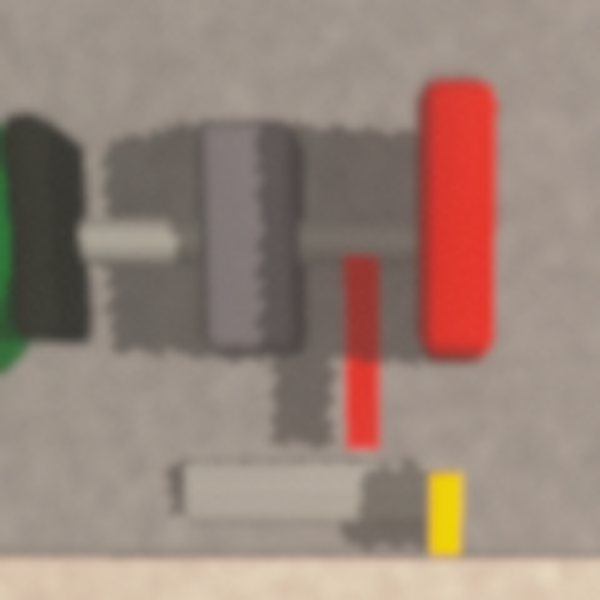

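```bash
python3 -c "
from h import *
go(.4991,-.0191,.0625,-73)"
```

```text
shift [0.1053 0.0039 0.2498] rot [ 0.05 -0.01 -0.08]
```

Call:
advance:
  rows:
    - {"sx": 0.03, "sy": 0.001, "sz": 0.02}
    - {"sx": 0.06, "sy": 0.002, "sz": 0.05}
    - {"sx": 0.09, "sy": 0.003, "sz": 0.08}
    - {"sx": 0.105, "sy": 0.004, "sz": 0.11}
    - {"sx": 0.105, "sy": 0.004, "sz": 0.14}
    - {"sx": 0.105, "sy": 0.004, "sz": 0.15}
    - {"sx": 0.105, "sy": 0.004, "sz": 0.16}
    - {"sx": 0.105, "sy": 0.004, "sz": 0.16}

```text
time_s: 16.22
tcp_pos: [0.4989, -0.0182, 0.1518]
eef_rot: [179.9, -0.0, -73.1]
contact_force: [-0.7, -0.3, -0.7]
gripper_width: 0.05
gripper_force: 0.0
```

```bash
python3 -c "
from h import *
go(.4991,-.0191,.0625,-73)"
```

```text
shift [ 0.001  -0.0001  0.0893] rot [ 0.11 -0.   -0.05]
```

Call:
advance:
  rows:
    - {"sx": 0.001, "sz": 0.02}
    - {"sx": 0.001, "sz": 0.04}
    - {"sx": 0.001, "sz": 0.06}
    - {"sx": 0.001, "sz": 0.075}
    - {"sx": 0.001, "sz": 0.085}
    - {"sx": 0.001, "sz": 0.089}
    - {"sx": 0.001, "sz": 0.089}
    - {"sx": 0.001, "sz": 0.089}

```text
time_s: 16.88
tcp_pos: [0.5006, -0.0183, 0.0648]
eef_rot: [-179.9, -0.0, -73.0]
contact_force: [-0.1, -0.8, 0.1]
gripper_width: 0.0498
gripper_force: 0.0
```

Call:
advance:
  rows:
    - {}
    - {}
    - {}
    - {}
    - {}
    - {}
  jaw: 0
  squeeze: 50

```text
time_s: 17.38
tcp_pos: [0.5006, -0.0185, 0.064]
eef_rot: [-179.9, -0.0, -73.0]
contact_force: [3.3, -0.6, -5.8]
gripper_width: 0.0153
gripper_force: 41.9
```

```bash
python3 - <<'E'
from meas import *
p=r.get_state()['tcp_pos'][:2];print(p@ex)
for n in("wrist","top"): print(n);meas(cap(n,f"pics/g_{n}.png"))
E
```

```text
0.47331617711527524
wrist
bar 2930 u 267.0 301.0 284.19 v 219 337 ray [ 0.5013 -0.0248] stand 0.4721 -0.1703 cloud [ 0.5012 -0.0299  0.0881] 0.4706
index 150 u 273.47 296.0 284.93 v 194 201 ray [ 0.5067 -0.0434] stand 0.4718 -0.1897 cloud [ 0.5069 -0.0444  0.0379] 0.4718
mark 0
top
bar 0
index 0
mark 0
```

Call:
advance:
  rows:
    - {"sy": 0.003}
    - {"sy": 0.006}
    - {"sy": 0.009}
    - {"sy": 0.012}
    - {"sy": 0.015}
    - {"sy": 0.017}
    - {"sy": 0.019}
    - {"sy": 0.0195}
    - {"sy": 0.0195}
    - {"sy": 0.0195}
    - {"sy": 0.0195}

```text
time_s: 18.4
tcp_pos: [0.483, -0.0237, 0.064]
eef_rot: [-179.8, -0.0, -73.0]
contact_force: [7.2, 1.4, -6.1]
gripper_width: 0.0156
gripper_force: 50.0
```

```bash
python3 - <<'E'
from meas import *
p=r.get_state()['tcp_pos'][:2];print(p@ex)
cs=cap("side","pics/e_side.png");cap("top","pics/e_top.png");cap("wrist","pics/e_wrist.png")
k=lambda f,a,b,c,d:cv2.resize(cv2.imread(f)[c:d,a:b],(400,400),interpolation=cv2.INTER_CUBIC)
cv2.imwrite("pics/e.png",np.hstack([k("pics/e_side.png",265,345,205,285),k("pics/e_top.png",270,350,160,240)]))
E
```

```text
0.4549816148133479
```

View pics/e.png

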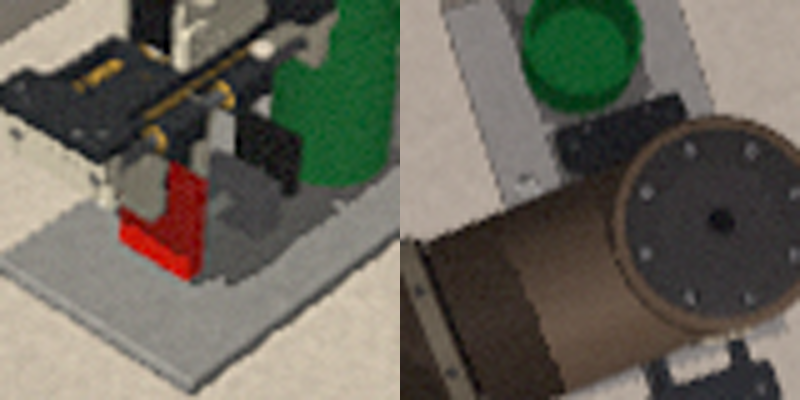

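The side crop shows the bar pinched (red at (165,220)) and the tumbler standing in place. The index is hidden in both crops, so I'll compare the bar's position before and after the pull, using averaged readings.

```bash
python3 - <<'E'
from meas import *
L=[];F=[]
for i in range(12):
    c=r.capture("side");s=r.get_state();L.append(s['tcp_pos'][:2]@ex);F.append(s['contact_force'][:2]@ex)
print("tcp",np.mean(L).round(5),np.std(L).round(5),"F",np.mean(F).round(2))
def red(c):
    h=cv2.cvtColor(c["frame"],cv2.COLOR_RGB2HSV);w=world(c)
    m=((h[...,0]<6)|(h[...,0]>174))&(h[...,1]>150)&(abs(w[...,0]-.5)<.09)&(abs(w[...,1]-.01)<.09);return m,w
a=dict(np.load("pics/side.npz"))
for n,c in(("before",a),("after",c)):
    m,w=red(c);v,u=np.nonzero(m);print(n,len(u),"u",u.min(),u.max(),"v",v.min(),v.max())
    # face plane: stand-x of points on the -x face (z .02-.05)
    q=w[m&(w[...,2]>.02)&(w[...,2]<.05)];X=q[:,:2]@ex;Y=q[:,:2]@ey
    print(np.percentile(X,[5,25,50,75,95]).round(4),np.percentile(Y,[5,50,95]).round(4))
    # bottom-most corner via rays at bar bottom
M=a["cam_to_world"];print("cam",M[:3,3].round(3))
a=cv2.cvtColor(a["frame"],cv2.COLOR_RGB2GRAY);
for n in("g_wrist","e_wrist"):
    c=dict(np.load(f"pics/{n}.npz"));m,w=red(c);m&=(abs(w[...,2]-.088)<.006)
    v,u=np.nonzero(m)
    for v0 in range(222,245,6):
        uu=u[(v>=v0)&(v<v0+6)]; 
        if len(uu):print(n,v0,uu.min(),uu.max(),[ (ray(c,x,v0+2.5,.088)@ex).round(4) for x in(uu.min(),uu.max())])
E
```

```text
tcp 0.45502 1e-05 F 7.34
before 345 u 294 310 v 231 257
[0.4649 0.466  0.4673 0.4693 0.4733] [-0.1936 -0.1712 -0.1457]
after 227 u 286 305 v 195 260
[0.4443 0.4465 0.4482 0.4496 0.4543] [-0.1934 -0.1731 -0.1453]
cam [-0.12  -0.946  0.963]
g_wrist 222 267 301 [np.float64(0.479), np.float64(0.4654)]
g_wrist 228 266 302 [np.float64(0.4794), np.float64(0.465)]
g_wrist 234 266 302 [np.float64(0.4794), np.float64(0.465)]
g_wrist 240 266 302 [np.float64(0.4795), np.float64(0.465)]
e_wrist 222 268 301 [np.float64(0.4602), np.float64(0.4471)]
e_wrist 228 267 302 [np.float64(0.4607), np.float64(0.4467)]
e_wrist 234 267 302 [np.float64(0.4607), np.float64(0.4466)]
e_wrist 240 266 302 [np.float64(0.4611), np.float64(0.4466)]
```

Call:
advance:
  rows:
    - {"sy": 0.0007}
    - {"sy": 0.0007}
    - {"sy": 0.0007}
    - {"sy": 0.0007}
    - {"sy": 0.0007}
    - {"sy": 0.0007}

```text
time_s: 19.65
tcp_pos: [0.4825, -0.0239, 0.064]
eef_rot: [-179.8, -0.0, -73.0]
contact_force: [8.2, 1.0, -6.4]
gripper_width: 0.0156
gripper_force: 50.0
```

```bash
python3 - <<'E'
from fit import *
from meas import *
print(r.get_state()['tcp_pos'][:2]@ex)
c=cap("wrist");w=world(c);h=cv2.cvtColor(c["frame"],cv2.COLOR_RGB2HSV)
m=((h[...,0]<6)|(h[...,0]>174))&(h[...,1]>150)&(abs(w[...,2]-.088)<.006);v,u=np.nonzero(m);k=(v>=228)&(v<246)
print([(ray(c,x,236,.088)@ex).round(4) for x in(u[k].min(),u[k].max())])
print(fit(cap("side","pics/f.png"),.05,.11,.037,(320,350,215,245)),fit("pics/side.npz",.05,.11,.037,(320,350,215,245)))
print("top rim",fit(cap("top"),.113,.121,.035,(285,330,145,185)))
E
```

```text
0.45439001331959755
[np.float64(0.4605), np.float64(0.4456)]
(349, array([0.6303, 0.0181]), np.float64(0.0023), np.float64(0.076)) (352, array([0.6306, 0.0185]), np.float64(0.0019), np.float64(0.08))
top rim (67, array([0.6283, 0.0213]), np.float64(0.0011), np.float64(0.117))
```

```bash
python3 -c "
from plant import r
print(r.close_job())"
```

```text
the job is handed in; nothing more can be done
None
```

I scrubbed the tumbler (bottom, mid-height, bottom), put the brush back in its holder, and handed the job in at about 20 s with the gripper holding the clamp handle out. The index arm was out of view during the hold. From the bar's position it should be within about 0.5 mm of the yellow marker, and the tumbler had not measurably moved.

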